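# Sweep the hole-saw plugs into the scrap bay

### The job

Clear the birdhouse bench: with your closed fingers, sweep the three round wooden plugs across the bench top, through the open side of the three-sided scrap bay, until each lies wholly inside it. Only push them along the bench, never pick one up, and leave the birdhouse, the glue bottle and the tape measure where they stand.

Things in the scene. Friction and masses are not known exactly. Their poses are not given: they have to be found in the camera images.
- bay: Fixed three-sided scrap bay: plywood strips 18 mm thick, 40 mm high, on two sides and the back of an area of bare bench 200 mm (its x) by 150 mm (its y); no sill. Origin: centre of that area, at bench height. Inner faces: sides at its x = +-100 mm, back at y = -75 mm; open at y = +75 mm. It is right of the plugs; its +y points out of the open side, within 0.3 rad of world +y.
- bay_mouth (a point): Middle of the scrap bay's open side, at bench height: 75 mm from the bay's origin along the bay's +y. Same axes as the bay.
- plug_small: The smallest of three loose round pine plugs left by the hole saw: a flat disc 32 mm in diameter and 19 mm thick, about 16 g, with a small dark pilot-hole mark in the middle of its top. It lies flat on the bench. Origin at the centre of its underside, z up.
- plug_medium: The middle-sized of three loose round pine plugs left by the hole saw: a flat disc 38 mm in diameter and 19 mm thick, about 16 g, with a small dark pilot-hole mark in the middle of its top. It lies flat on the bench. Origin at the centre of its underside, z up.
- plug_large: The largest of three loose round pine plugs left by the hole saw: a flat disc 46 mm in diameter and 19 mm thick, about 16 g, with a small dark pilot-hole mark in the middle of its top. It lies flat on the bench. Origin at the centre of its underside, z up.
- birdhouse: Bystander: finished pine birdhouse, 190 x 165 mm over roof and base, 240 mm high, 0.9 kg, loose, standing to the right of the scrap bay. Origin at the centre of its underside.
- glue: Bystander: white glue bottle, 56 mm in diameter, 140 mm high, loose, standing on the far side of the bench beyond the plugs. Origin at the centre of its underside.
- tape: Bystander: grey tape measure, 70 (its x) x 66 x 36 mm, loose, lying between the robot and the plugs. Origin at the centre of its underside.

How it is judged:
By the outcome, as a careful person would: the job done as asked, in the order asked, and still so for the second after the job is handed in, with the robot touching nothing.
It also fails if it takes over 59 s, if anything falls off the work surface, if the arm or the gripper's body presses on something with over 40 N, if the wrist force passes 120 N, or if a joint passes its speed limit or range.

### The arm

A 6-joint arm with a two-finger parallel gripper is mounted at the origin on the work surface. World frame = base frame: x ahead of the robot, y to its left, z up, the work surface at z = 0. Lengths are in mm, angles in rad, forces in N, time in s.
With the tool pointing down it reaches from about 275 to 1000 mm from the base axis. Payload 8.4 kg.
Tool frame: the origin (TCP) lies at the very end of the fingers, on their centre line; the grasp point (between the pads) lies 19 mm behind it; z points along the fingers, y is the direction in which the jaws open and shut (so a half turn about z gives the same grasp; the last joint's range is limited). The gripper opens to 85 mm and grips with 20 to 120 N. Pads are 22 mm wide; open, the fingers measure 114 mm over their backs; the gripper's body (76 mm by 85 mm) begins 54 mm behind the grasp point. The pads swing forward as they close: fully open they stand 13 mm farther back than shut.
Start: joints at [1.305, 0.353, 1.633, -0, 1.155, -0.002], TCP at [162.968, 603.381, 192.681] pointing down, gripper open.
Joint ranges: [-2.63, 2.63], [-0.92, 2.1], [0.06, 2.66], [-1.3, 4.44], [0, 2.69], [-3.02, 3.02]. Speed limits (rad/s): [2.22, 2.22, 2.79, 3.14, 3.14, 3.14].

### API

Orientations are given as [roll, pitch, yaw] about the fixed x, y, z axes, in that order (R = Rz(yaw) Ry(pitch) Rx(roll)).
In Python, from rig import sense, grab_frame, get_calibration, sign_off, boxes_of, trace gives the robot as it stands.
- The arm moves only by the tool servo_tool, never from a script. Its argument "rows" is a list of rows, each a list of 3 entries, a list of its own where there are three numbers: the finger opening in mm, from 0 to 85.4, then the shift along the tool's x, y, z in mm, then the turn, a rotation vector about the tool's x, y, z in degrees. A call has 1 to 8 rows; each row shifts and turns the commanded pose from where the row before left it, along the tool's axes as they then stand; what a row does not reach is not made up. A row lasts 1/8 s, in which the tool goes at most 62.5 mm and 10.7 degrees, less where a joint would pass 70% of its speed; a pose out of reach is approached as far as the arm can. A call is refused whole if a number of a shift passes 62.5 or a number of a turn 10.7, either way. A call with a gripper value outside its range is refused whole. The fingers move at their own pace and stop on an object; "force" is the grip in N (left out, the last holds). Time passes only in rows, so rows that do not move let the fingers close. It gives the time, the measured TCP pose, the force and the opening at its end, in the units of the state.
- sense(): the state, without advancing time (a new reading comes with each control period).
- grab_frame(name): name is "scene" or "top" or "wrist"; returns the picture (420x560x3 uint8, blue, green, red); there is no depth.
- get_calibration(name): a dict with "intrinsics" (3x3 intrinsics, pixels), "world_to_cam" (4x4, takes a point from world to camera coordinates). Camera axes: x right, y down, z forward; pixel columns grow to the right and rows downward; lengths in mm; the calibration is good to about 2 mm. A picture is of the moment at which its call begins: read the wrist's pose just before it. get_calibration takes no time and is no camera call; for the wrist camera it gives the pose at the moment of the call.
- sign_off(): hands the job in, once; it reports no verdict.
Trained networks look in the newest picture that a camera, given by its name, has taken for a name from the list of things; names that differ only in an ending like _2 or _b are one class to them, and where a whole thing is asked for, a point or a joint stands for the part that bears it (a point fixed in the world has none). Each returns a list of dicts, best first, with "conf" (0 to 1); they miss things now and then, are a little off and sometimes report something else, mostly with a low value. They report only what shows in the picture. A call takes as long as a camera call.
- boxes_of(camera, thing): "centre" ([x, y, z] in mm, in the coordinates of the camera as it stood for that picture, good to about 4 mm: the middle of the surface that is visible of it).
- trace(camera, thing): "mask" (420x560 bool, what is visible of it).
The state is a dict: "clock": time; "qpos": joint angles; "qvel": joint speeds; "joint_efforts": joint torques, N m; "eef_pos": TCP position; "tcp_rot": TCP orientation; "contact_force": force on the tool from outside, world axes, zero at the start; "wrist_torque": the same for the moment, N m; "opening": opening from 0.0 (shut) to 1.0 (fully open).
Only numpy, scipy, OpenCV 4.12 (cv2) and the standard library are available. Lean on these libraries where they do the work, as an engineer would, in place of code of your own. Each camera call takes 0.05 s, during which the arm holds its last target. There are 200 camera calls.

## Working session

There is one attempt and no reset: what is moved stays moved. The work goes in short steps, Python scripts to look and compute and a tool call to move; the robot and the scene stay as the last step left them, time stands still between calls to the robot, and variables do not carry over. Pictures are saved under pics/ and viewed, about 8 in all and at most 12, crops included, and the job is handed in when it is done.

Besides the shell and the picture viewer there is one more tool, called after "Call:" by a JSON object that holds its "method" and its "body". servo_tool: Moves the arm, as the interface text tells. Its arguments: {"type":"object","properties":{"rows":{"type":"array","items":{"type":"array"}},"force":{"type":"number"}},"required":["rows"]}

```bash
mkdir -p pics; cat > h.py <<'E'
from rig import *
import numpy as np, cv2
def pix2w(cam,u,v,z,C=None):
    C=C or get_calibration(cam); K=np.array(C["intrinsics"]); T=np.array(C["world_to_cam"])
    R,t=T[:3,:3],T[:3,3]; o=-R.T@t; d=R.T@np.linalg.inv(K)@np.array([u,v,1.]); return o+d*(z-o[2])/d[2]
def cam2w(cam,p):
    T=np.array(get_calibration(cam)["world_to_cam"]); return T[:3,:3].T@(np.array(p)-T[:3,3])
def w2pix(cam,p):
    C=get_calibration(cam);T=np.array(C["world_to_cam"]);q=np.array(C["intrinsics"])@(T[:3,:3]@np.array(p,float)+T[:3,3]);return q[:2]/q[2]
def top(thing,z):
    m=trace("top",thing)
    if not m: return None
    k=m[0]["mask"].astype(np.uint8); M=cv2.moments(k,True)
    return pix2w("top",M["m10"]/M["m00"],M["m01"]/M["m00"],z).round(0)[:2],round(m[0]["conf"],2),int(k.sum())
E
python3 - <<'E'
from h import *
s=sense();print(s["clock"],s["tcp_rot"],s["eef_pos"])
for c in("top","scene"): cv2.imwrite(f"pics/{c}0.png",grab_frame(c))
for t,z in(("plug_small",19),("plug_medium",19),("plug_large",19),("glue",140),("tape",36),("birdhouse",240),("bay",40)):
    print(t,top(t,z),[(cam2w("top",b["centre"]).round(0),round(b["conf"],2)) for b in boxes_of("top",t)])
E
```

```text
0.0 [-3.14015823e+00  1.50194258e-05  2.87777874e+00] [162.83626193 602.8558194  191.93127671]
plug_small (array([395.,  58.]), 0.48, 738) []
plug_medium (array([586., 120.]), 0.47, 172) [(array([586., 118.,  22.]), 0.47), (array([773.,  98.,  96.]), 0.45)]
plug_large (array([530.,  10.]), 0.71, 238) [(array([531.,   8.,  23.]), 0.67)]
glue (array([751.,  93.]), 0.92, 597) [(array([770., 100.,  95.]), 0.56)]
tape (array([393.,  55.]), 0.59, 796) [(array([393.,  56.,  33.]), 0.65)]
birdhouse (array([ 574., -463.]), 0.88, 7491) [(array([769.,  98.,  97.]), 0.62), (array([ 585., -471.,  225.]), 0.56)]
bay (array([ 588., -266.]), 0.85, 1775) [(array([ 584., -285.,   42.]), 0.58)]
```

View pics/top0.png

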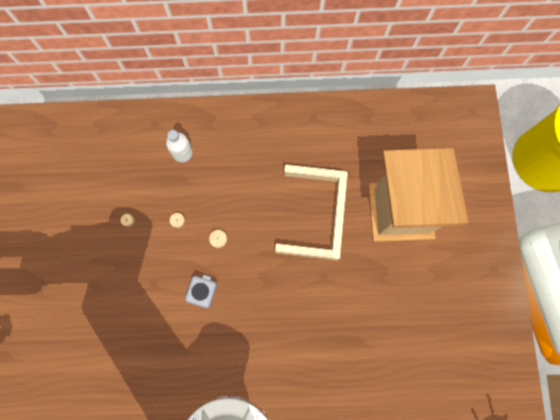

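View pics/scene0.png

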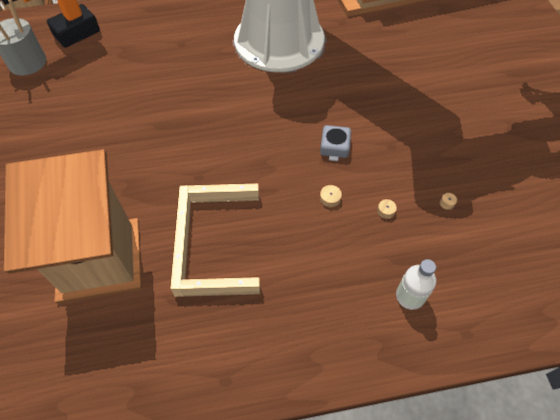

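The top view has the plugs at px (127,220) small, (177,220) medium and (218,239) large. The bay mouth runs from (285,170) to (277,249), with the tape at (201,291) and the glue at (180,148). The scene view agrees. The networks' plug_small report is actually the tape.

```bash
python3 - <<'E'
from h import *
im=cv2.imread("pics/top0.png")
for n,(u,v) in dict(s=(127,220),m=(177,220),l=(218,239)).items():
    p=im[v-14:v+15,u-14:u+15].astype(int); m=((p[:,:,1]>105)|((n=="s")&(p[:,:,1]>75))).astype(np.uint8)
    y,x=np.nonzero(m); print(n,len(x),pix2w("top",u-14+x.mean(),v-14+y.mean(),15)[:2].round(0), pix2w("top",u,v,19)[:2].round(0))
g=cv2.resize(im[140:320,100:380],None,fx=2.8,fy=2.8,interpolation=cv2.INTER_CUBIC)
# bay strips tops
hsv=cv2.cvtColor(im,cv2.COLOR_BGR2HSV); m=((im[:,:,1]>175)&(im[:,:,0]>120)).astype(np.uint8); m[:, :260]=0;m[:,352:]=0;m[:150]=0;m[270:]=0
y,x=np.nonzero(m);W=np.array([pix2w("top",a,b,40)[:2] for a,b in zip(x,y)])
print(len(x),W.min(0),W.max(0),cv2.minAreaRect(W.astype(np.float32)),cv2.boxPoints(cv2.minAreaRect(W.astype(np.float32))).round(0).tolist())
vis=im.copy();vis[m>0]=(0,0,255)
cv2.imwrite("pics/crop1.png",np.vstack([g[:, :],cv2.resize(vis[150:270,260:360],(0,0),fx=1,fy=1) if 0 else np.zeros((1,g.shape[1],3),np.uint8)]))
g2=cv2.resize(vis[140:320,100:380],None,fx=2.8,fy=2.8,interpolation=cv2.INTER_NEAREST);cv2.imwrite("pics/crop2.png",g2)
E
```

```text
s 813 [591. 255.] [591. 254.]
m 819 [586. 120.] [585. 120.]
l 825 [529.  10.] [529.  10.]
1691 [ 459.55265837 -344.17096835] [ 720.94910328 -140.77410815] ((590.4488525390625, -242.12399291992188), (171.15753173828125, 241.17462158203125), 80.91668701171875) [[458.0, -308.0], [696.0, -346.0], [723.0, -177.0], [485.0, -139.0]]
```

View pics/crop2.png

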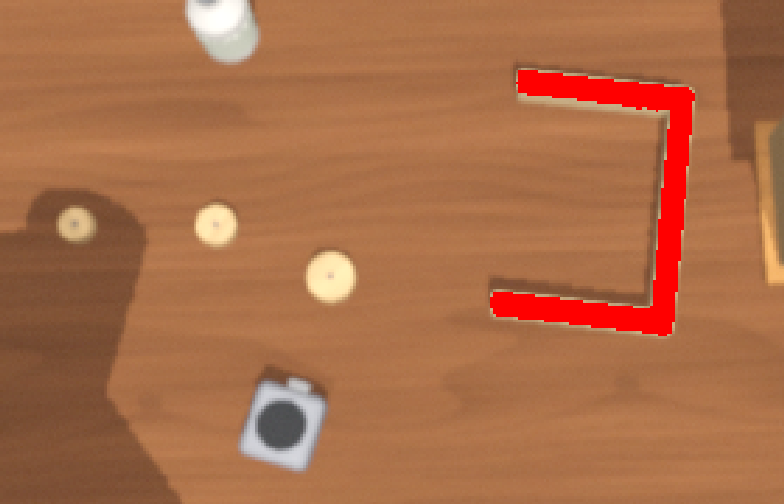

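The network had the tape as the small plug. The blob fits are consistent: small (591,255), medium (586,120), large (529,10), and the bay origin is near (592,-233). I'll start with the closed fingers above and behind the large plug.

Call:
{"method": "servo_tool", "body": {"rows": [[0,[0,0,0],[0,0,-7.5]],[0,[0,0,0],[0,0,-7.6]],[0,[-25,-37,0],[0,0,0]],[0,[-30,-45,0],[0,0,0]],[0,[-30,-45,0],[0,0,0]],[0,[-30,-45,0],[0,0,0]],[0,[-30,-45,0],[0,0,0]],[0,[-30,-45,0],[0,0,0]]], "force": 40}}

```text
clock: 1.8
eef_pos: [338.7, 340.0, 193.0]
tcp_rot: [3.141, 0.001, -3.142]
contact_force: [1.3, -0.2, -0.0]
opening: 0.002
```

```bash
python3 - <<'E'
from h import *
s=sense();print(s["clock"],s["eef_pos"],s["tcp_rot"],s["opening"])
im=cv2.imread("pics/top0.png")
P=lambda a,b:pix2w("top",100+a/2.8,140+b/2.8,40)[:2]
# bay outline strips, fit lines to mask centre lines
m=((im[:,:,1]>175)&(im[:,:,0]>120)).astype(np.uint8)
def fit(r0,r1,c0,c1):
    y,x=np.nonzero(m[r0:r1,c0:c1]); W=np.array([pix2w("top",a+c0,b+r0,40)[:2] for a,b in zip(x,y)],np.float32)
    return cv2.fitLine(W,cv2.DIST_L2,0,.01,.01).ravel().round(3)
print(fit(160,182,290,332),fit(240,262,282,330),fit(185,245,330,352))
E
```

```text
1.8 [338.72526926 339.96389831 192.95098011] [ 3.14111538e+00  5.99055749e-04 -3.14152599e+00] 0.0018468237562141703
[ 1.70000e-01  9.85000e-01  6.99777e+02 -2.46354e+02] [ 1.60000e-01  9.87000e-01  4.83789e+02 -2.20035e+02] [ 9.87000e-01 -1.60000e-01  5.77447e+02 -3.15633e+02]
```

Call:
{"method": "servo_tool", "body": {"rows": [[0,[-31,-46,0],[0,0,0]],[0,[-31,-46,0],[0,0,0]],[0,[-31,-46,0],[0,0,0]],[0,[-31,-46,30],[0,0,0]],[0,[-31,-47,40],[0,0,0]],[0,[-30,-47,40],[0,0,0]],[0,[0,0,40],[0,0,-6]],[0,[0,0,33],[0,0,0]]]}}

```text
clock: 2.8
eef_pos: [517.0, 71.5, 15.9]
tcp_rot: [-3.142, -0.0, -3.037]
contact_force: [-0.2, 0.2, 0.9]
opening: -0.0
```

```bash
python3 - <<'E'
from h import *
s=sense();print(s["clock"],s["eef_pos"],s["tcp_rot"],s["contact_force"])
im=grab_frame("top")
for z in(0,19):
  pass
g=cv2.resize(im[140:320,100:380],None,fx=2.8,fy=2.8,interpolation=cv2.INTER_CUBIC)
e=s["eef_pos"];u=(w2pix("top",e)-[100,140])*2.8;cv2.circle(g,tuple(u.astype(int).tolist()),3,(0,255,0),-1)
cv2.imwrite("pics/a.png",g)
E
```

```text
2.8 [516.95552899  71.46366275  15.88208212] [-3.14158309e+00 -4.51741121e-04 -3.03735526e+00] [-0.21786331  0.15450372  0.85949802]
```

View pics/a.png

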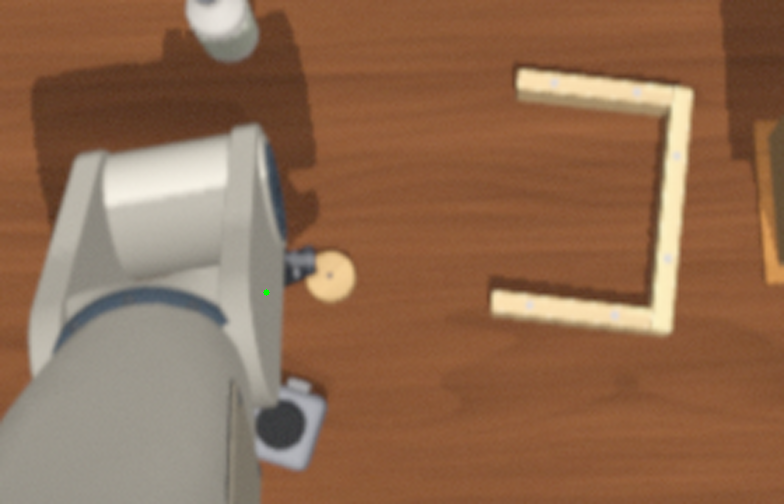

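The tool is beside the large plug at px (330,276) in the crop, and nothing has been disturbed. I'll align laterally, then push.

Call:
{"method": "servo_tool", "body": {"rows": [[0,[-5,0,2],[0,0,0]],[0,[0,-8,0],[0,0,0]],[0,[0,-12,0],[0,0,0]],[0,[0,-15,0],[0,0,0]],[0,[0,-18,0],[0,0,0]],[0,[0,-20,0],[0,0,0]],[0,[0,-20,0],[0,0,0]],[0,[0,-17,0],[0,0,0]]]}}

```text
clock: 3.85
eef_pos: [533.5, -38.1, 15.4]
tcp_rot: [-3.142, 0.0, -3.038]
contact_force: [-0.2, -0.2, -0.1]
opening: -0.001
```

```bash
cat >> h.py <<'E'
def plug(im,x,y,r=40,z=17):
    u,v=w2pix("top",[x,y,z]).round().astype(int); k=int(r/2.5)
    p=im[v-k:v+k+1,u-k:u+k+1].astype(int); m=((p[:,:,1]>130)&(p[:,:,2]>180)).astype(np.uint8)
    n,l,st,c=cv2.connectedComponentsWithStats(m)
    return [(int(a[4]),pix2w("top",u-k+q[0],v-k+q[1],z)[:2].round(0).tolist()) for a,q in zip(st[1:],c[1:]) if a[4]>25]
O=np.array([591.7,-232.8]);BX=np.array([.987,-.16]);BY=np.array([.16,.987])
bay=lambda p:(np.round((np.array(p)-O)@BX),np.round((np.array(p)-O)@BY))
E
python3 - <<'E'
from h import *
s=sense();print(s["clock"],s["eef_pos"],s["tcp_rot"],s["contact_force"])
im=grab_frame("top");e=s["eef_pos"];print(plug(im,e[0]+4,e[1]-37,50))
cv2.imwrite("pics/b.png",cv2.resize(im[140:320,100:380],None,fx=2.8,fy=2.8,interpolation=cv2.INTER_CUBIC))
E
```

```text
3.85 [533.4858158  -38.10657531  15.39676902] [-3.14152048e+00  9.87489452e-05 -3.03775104e+00] [-0.24220735 -0.16824027 -0.10207204]
[(206, [515.0, -50.0])]
```

View pics/b.png

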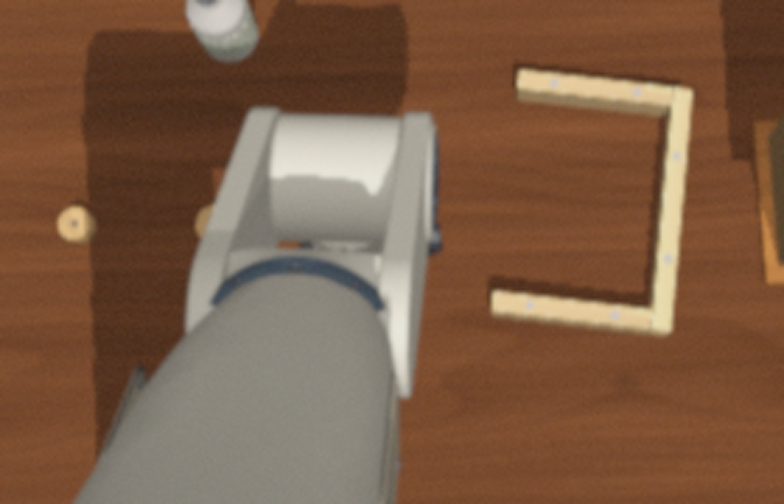

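The wrist hides the plug in the top camera, so I'll use the scene camera instead.

```bash
python3 - <<'E'
from h import *
im=grab_frame("scene")
g=cv2.resize(im[120:320,160:480],None,fx=2.4,fy=2.4,interpolation=cv2.INTER_CUBIC)
w=grab_frame("wrist")
cv2.imwrite("pics/c.png",np.hstack([cv2.resize(im[130:310,170:400],(460,360)),cv2.resize(w,(340,360))]))
e=sense()["eef_pos"];print(w2pix("scene",e),w2pix("wrist",e))
for c in("scene","wrist"):
  print(c,[(cam2w(c,b["centre"]).round(0),round(b["conf"],2)) for b in boxes_of(c,"plug_large")])
E
```

```text
[307.99830655 197.61674136] [275.55657657 232.07233049]
scene [(array([536.,   5.,  19.]), 0.9)]
wrist [(array([528.,  14.,  20.]), 0.61)]
```

View pics/c.png

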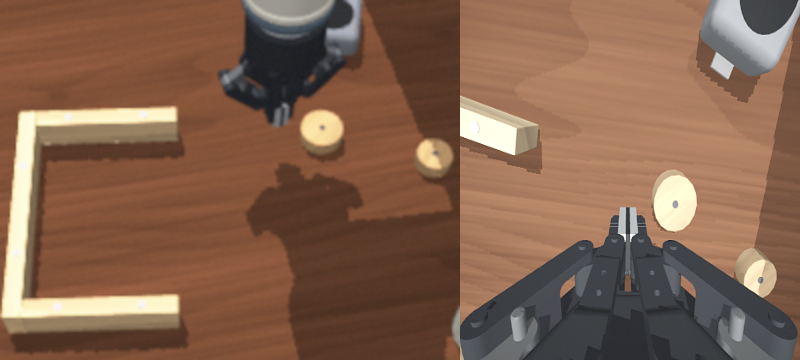

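The fingers passed over the plug: the tip was too high, and it looks about 10 mm higher than the reading. The plug is still at about (529,10). I'll lift, go back and come down lower.

Call:
{"method": "servo_tool", "body": {"rows": [[0,[0,0,-25],[0,0,0]],[0,[0,38,0],[0,0,0]],[0,[0,38,0],[0,0,0]],[0,[0,32,0],[0,0,0]],[0,[0,0,15],[0,0,0]],[0,[0,0,12],[0,0,0]],[0,[0,0,4],[0,0,0]],[0,[0,0,0],[0,0,0]]]}}

```text
clock: 5.1
eef_pos: [521.8, 70.2, 8.8]
tcp_rot: [-3.142, -0.001, -3.038]
contact_force: [0.9, -0.1, -0.1]
opening: 0.001
```

```bash
python3 - <<'E'
from h import *
s=sense();e=s["eef_pos"];print(e,s["contact_force"])
im=grab_frame("scene");u=w2pix("scene",e);print(u,w2pix("scene",[e[0],e[1],0]))
c=u.astype(int);g=im[c[1]-60:c[1]+40,c[0]-80:c[0]+80].copy()
g=cv2.resize(g,None,fx=5,fy=5,interpolation=cv2.INTER_CUBIC);q=((u-(c-[80,60]))*5).astype(int);cv2.circle(g,tuple(q.tolist()),4,(0,255,0),1);cv2.imwrite("pics/d.png",g)
E
```

```text
[521.80068076  70.1635298    8.76196959] [ 0.92586426 -0.07953138 -0.08146932]
[354.52247917 186.93774785] [354.01544841 189.16355506]
```

View pics/d.png

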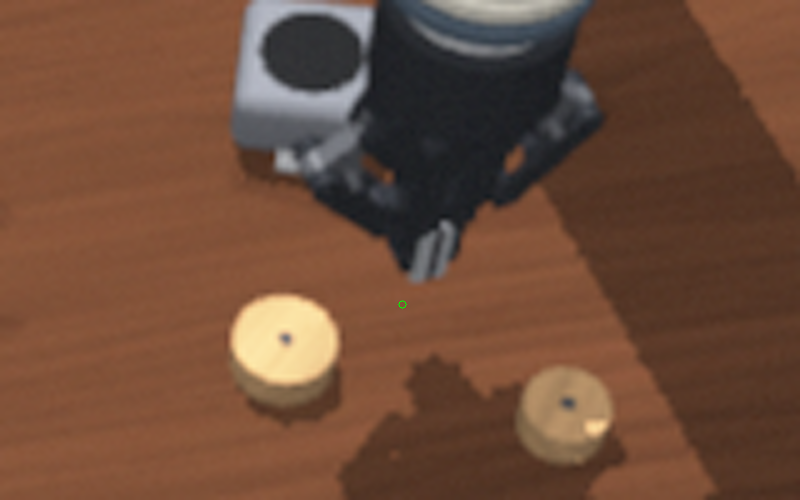

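The tip at crop px (420,280) stands clear of its shadow at (435,358), so it is still well above the bench. I'll lower it in small steps while watching the force.

Call:
{"method": "servo_tool", "body": {"rows": [[0,[0,0,3],[0,0,0]],[0,[0,0,3],[0,0,0]],[0,[0,0,0],[0,0,0]]]}}

```text
clock: 5.52
eef_pos: [521.9, 70.8, 3.1]
tcp_rot: [-3.142, -0.0, -3.037]
contact_force: [0.8, 0.6, 1.0]
opening: -0.001
```

```bash
python3 - <<'E'
from h import *
s=sense();print(s["eef_pos"],s["contact_force"])
u=np.array([354,186])-[80,60]
for p in([529,10,19],[586,120,19],[529,10,0]): print((w2pix("scene",p)-u)*5)
# where tip (420,280) in scene crop and its shadow lie
for z in (0,10,20,30,40): print(z,pix2w("scene",u[0]+84,u[1]+56,z)[:2].round(0),'shadow',pix2w("scene",u[0]+87,u[1]+71.6,0)[:2].round(0))
E
```

```text
[521.94041603  70.80963627   3.14974722] [0.83686178 0.57916144 1.04272772]
[275.32708126 327.20472887]
[560.32249351 395.30144155]
[271.70900292 351.19335188]
0 [505.  84.] shadow [546.  79.]
10 [511.  81.] shadow [546.  79.]
20 [518.  78.] shadow [546.  79.]
30 [524.  74.] shadow [546.  79.]
40 [531.  71.] shadow [546.  79.]
```

Call:
{"method": "servo_tool", "body": {"rows": [[0,[0,0,3],[0,0,0]],[0,[0,0,3],[0,0,0]],[0,[0,0,0],[0,0,0]]]}}

```text
clock: 5.9
eef_pos: [521.9, 70.9, -3.0]
tcp_rot: [-3.142, -0.001, -3.037]
contact_force: [0.7, -0.1, 0.3]
opening: 0.001
```

No contact at a reading of -3, so the TCP reading is offset from the real tip. I'll keep going down guardedly.

Call:
{"method": "servo_tool", "body": {"rows": [[0,[0,0,3],[0,0,0]],[0,[0,0,3],[0,0,0]],[0,[0,0,0],[0,0,0]]]}}

```text
clock: 6.28
eef_pos: [521.8, 70.8, -9.0]
tcp_rot: [-3.142, -0.001, -3.037]
contact_force: [0.0, 0.9, 0.2]
opening: -0.002
```

```bash
python3 - <<'E'
from h import *
s=sense();e=s["eef_pos"];print(e,s["contact_force"])
im=grab_frame("scene");g=im[126:226,274:434].copy()
g=cv2.resize(g,None,fx=5,fy=5,interpolation=cv2.INTER_CUBIC);cv2.imwrite("pics/e.png",g)
E
```

```text
[521.83989254  70.84771275  -8.98207466] [0.04700899 0.88771009 0.18753348]
```

View pics/e.png

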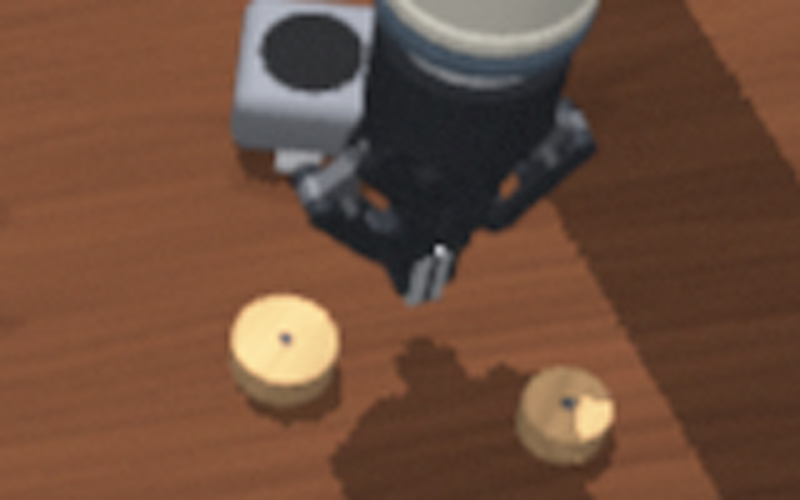

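The tip-to-shadow gap fell from 78 to 41 px over 18 mm of descent, so the tip is about 20 mm up (true z ≈ reading + 29). I'll lower another 12 mm.

Call:
{"method": "servo_tool", "body": {"rows": [[0,[0,0,4],[0,0,0]],[0,[0,0,4],[0,0,0]],[0,[0,0,4],[0,0,0]],[0,[0,0,0],[0,0,0]]]}}

```text
clock: 6.82
eef_pos: [521.8, 70.9, -21.1]
tcp_rot: [-3.142, -0.001, -3.037]
contact_force: [-0.1, -1.0, -0.0]
opening: 0.0
```

Call:
{"method": "servo_tool", "body": {"rows": [[0,[0,-8,0],[0,0,0]],[0,[0,-10,0],[0,0,0]],[0,[0,-12,0],[0,0,0]],[0,[0,-14,0],[0,0,0]],[0,[0,-16,0],[0,0,0]],[0,[0,-16,0],[0,0,0]],[0,[0,-8,0],[0,0,0]]]}}

```text
clock: 7.7
eef_pos: [531.0, -13.9, -20.7]
tcp_rot: [-3.142, 0.0, -3.038]
contact_force: [-0.1, 0.3, 0.4]
opening: 0.002
```

```bash
cat >> h.py <<'E'
def pw(name,off=(2,2)):
    # plug position by scene mask (top face centroid), scene px bias removed
    out=[]
    for m in trace("scene",name)[:2]:
        k=m["mask"].astype(np.uint8); M=cv2.moments(k,True)
        p=pix2w("scene",M["m10"]/M["m00"]-off[0],M["m01"]/M["m00"]-off[1],11)[:2].round(0); out.append((p.tolist(),bay(p),round(m["conf"],2),int(k.sum())))
    return out
E
python3 - <<'E'
from h import *
s=sense();print(s["clock"],s["eef_pos"],s["contact_force"])
im=grab_frame("scene")
for n in("large","medium","small"): print(n,pw("plug_"+n),[(cam2w("scene",b["centre"]).round(0),round(b["conf"],2)) for b in boxes_of("scene","plug_"+n)])
cv2.imwrite("pics/f.png",cv2.resize(im[120:320,160:480],None,fx=2.5,fy=2.5,interpolation=cv2.INTER_CUBIC))
E
```

```text
7.7 [530.97653675 -13.93074454 -20.66673435] [-0.13250084  0.27426504  0.403775  ]
large [([534.0, -47.0], (np.float64(-87.0), np.float64(174.0)), 0.73, 378)] [(array([539., -46.,  20.]), 0.88)]
medium [([583.0, 118.0], (np.float64(-65.0), np.float64(345.0)), 0.61, 259)] [(array([593., 123.,  19.]), 0.59), (array([796.,  96.,  93.]), 0.32)]
small [([590.0, 253.0], (np.float64(-79.0), np.float64(479.0)), 0.74, 214)] [(array([599., 258.,  17.]), 0.76)]
```

View pics/f.png

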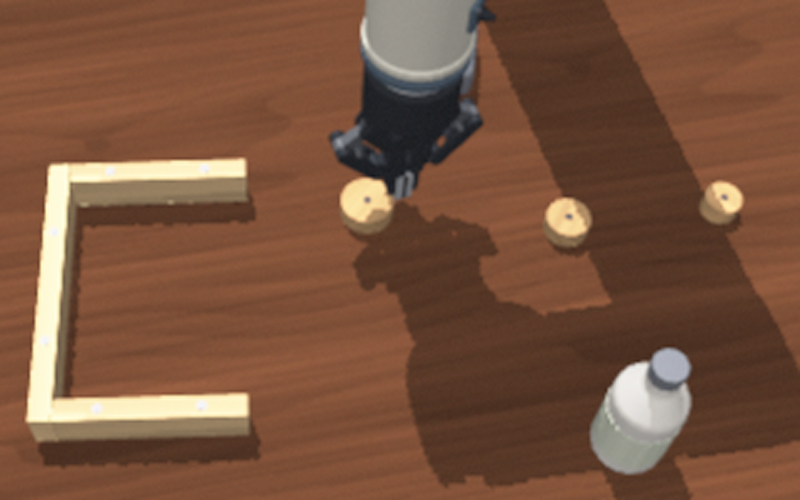

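The push works. In crop f the plug at (367,203) sits right in front of the fingers, at about (534,-47). Continuing the push.

Call:
{"method": "servo_tool", "body": {"rows": [[0,[0,-12,0],[0,0,0]],[0,[0,-18,0],[0,0,0]],[0,[0,-20,0],[0,0,0]],[0,[0,-20,0],[0,0,0]],[0,[0,-20,0],[0,0,0]],[0,[0,-20,0],[0,0,0]],[0,[0,-14,0],[0,0,0]],[0,[0,-6,0],[0,0,0]]]}}

```text
clock: 9.05
eef_pos: [544.5, -142.9, -20.7]
tcp_rot: [3.142, 0.0, -3.038]
contact_force: [-0.7, 0.2, -0.3]
opening: -0.001
```

```bash
cat > chk.py <<'E'
from h import *
import sys
s=sense();print(s["clock"],s["eef_pos"].round(1) if hasattr(s["eef_pos"],"round") else s["eef_pos"],s["contact_force"])
im=grab_frame("scene");cv2.imwrite("pics/last.png",im)
for n in sys.argv[1:]: print(n,pw("plug_"+n),[(cam2w("scene",b["centre"]).round(0),round(b["conf"],2)) for b in boxes_of("scene","plug_"+n)])
E
python3 chk.py large
```

```text
9.05 [ 544.5 -142.9  -20.7] [-0.74391952  0.21591295 -0.34779508]
large [([547.0, -176.0], (np.float64(-53.0), np.float64(49.0)), 0.78, 358)] [(array([ 555., -175.,   21.]), 0.91)]
```

Call:
{"method": "servo_tool", "body": {"rows": [[0,[0,-12,0],[0,0,0]],[0,[0,-18,0],[0,0,0]],[0,[0,-20,0],[0,0,0]],[0,[0,-18,0],[0,0,0]],[0,[0,-10,0],[0,0,0]],[0,[0,-4,0],[0,0,0]],[0,[0,30,0],[0,0,0]],[0,[0,0,-50],[0,0,0]]]}}

```text
clock: 10.2
eef_pos: [546.1, -190.9, 26.5]
tcp_rot: [3.138, -0.008, -3.036]
contact_force: [0.9, -0.0, 0.0]
opening: -0.001
```

```bash
python3 chk.py large medium
```

```text
10.2 [ 546.1 -190.9   26.5] [ 0.91622312 -0.02712509  0.02095218]
large [([555.0, -258.0], (np.float64(-32.0), np.float64(-31.0)), 0.92, 369)] [(array([ 565., -253.,   20.]), 0.79)]
medium [([556.0, -256.0], (np.float64(-32.0), np.float64(-29.0)), 0.37, 449)] [(array([589., 122.,  14.]), 0.67)]
```

The large plug is inside at bay (-32,-31). Next, the tool goes behind the medium plug.

Call:
{"method": "servo_tool", "body": {"rows": [[0,[0,0,-10],[0,0,1.9]],[0,[-8,45,0],[0,0,0]],[0,[-9,52,0],[0,0,0]],[0,[-9,53,0],[0,0,0]],[0,[-9,53,0],[0,0,0]],[0,[-9,53,0],[0,0,0]],[0,[-9,53,0],[0,0,0]],[0,[-9,52,0],[0,0,0]]]}}

```text
clock: 11.45
eef_pos: [585.6, 172.5, 38.9]
tcp_rot: [-3.141, -0.001, -3.072]
contact_force: [0.2, -0.8, -0.4]
opening: 0.001
```

Call:
{"method": "servo_tool", "body": {"rows": [[0,[0,0,0],[0,0,0]]]}}

```text
clock: 11.58
eef_pos: [586.0, 174.1, 39.0]
tcp_rot: [3.141, 0.0, -3.068]
contact_force: [0.5, -0.7, -0.5]
opening: 0.002
```

Call:
{"method": "servo_tool", "body": {"rows": [[0,[4,0,20],[0,0,0]],[0,[0,0,20],[0,0,0]],[0,[0,0,14],[0,0,0]],[0,[0,0,6],[0,0,0]],[0,[0,0,0],[0,0,0]]]}}

```text
clock: 12.2
eef_pos: [581.9, 170.2, -21.1]
tcp_rot: [-3.141, -0.001, -3.071]
contact_force: [-0.4, 0.4, -0.3]
opening: 0.002
```

```bash
python3 chk.py medium small
```

```text
12.2 [581.9 170.2 -21.1] [-0.35363068  0.43186495 -0.34579134]
medium [([583.0, 117.0], (np.float64(-65.0), np.float64(344.0)), 0.55, 289)] [(array([592., 120.,  14.]), 0.69)]
small [([590.0, 253.0], (np.float64(-79.0), np.float64(479.0)), 0.51, 189)] [(array([599., 258.,  16.]), 0.57)]
```

Call:
{"method": "servo_tool", "body": {"rows": [[0,[0,-10,0],[0,0,0]],[0,[0,-12,0],[0,0,0]],[0,[0,-14,0],[0,0,0]],[0,[0,-18,0],[0,0,0]],[0,[0,-20,0],[0,0,0]],[0,[0,-20,0],[0,0,0]],[0,[0,-18,0],[0,0,0]],[0,[0,-8,0],[0,0,0]]]}}

```text
clock: 13.45
eef_pos: [590.6, 49.4, -20.7]
tcp_rot: [-3.142, -0.0, -3.071]
contact_force: [-0.0, 0.7, 0.0]
opening: -0.0
```

```bash
python3 chk.py medium
```

```text
13.45 [590.6  49.4 -20.7] [-0.03336816  0.6960099   0.02231607]
medium [([591.0, 20.0], (np.float64(-41.0), np.float64(249.0)), 0.55, 298)] [(array([600.,  25.,  17.]), 0.86)]
```

Call:
{"method": "servo_tool", "body": {"rows": [[0,[0,-12,0],[0,0,0]],[0,[0,-18,0],[0,0,0]],[0,[0,-22,0],[0,0,0]],[0,[0,-22,0],[0,0,0]],[0,[0,-22,0],[0,0,0]],[0,[0,-22,0],[0,0,0]],[0,[0,-18,0],[0,0,0]],[0,[0,-8,0],[0,0,0]]]}}

```text
clock: 14.6
eef_pos: [600.9, -94.1, -20.7]
tcp_rot: [-3.142, 0.0, -3.071]
contact_force: [-1.1, 1.4, -0.4]
opening: -0.001
```

```bash
python3 chk.py medium large
```

```text
14.6 [600.9 -94.1 -20.7] [-1.14226168  1.38363047 -0.40687435]
medium [([556.0, -258.0], (np.float64(-31.0), np.float64(-31.0)), 0.33, 400)] [(array([ 611., -121.,   14.]), 0.77)]
large [([558.0, -257.0], (np.float64(-29.0), np.float64(-29.0)), 0.92, 384)] [(array([ 563., -256.,   20.]), 0.8), (array([598., 260.,  18.]), 0.52), (array([424.,  63.,  33.]), 0.38)]
```

Call:
{"method": "servo_tool", "body": {"rows": [[0,[0,-12,0],[0,0,0]],[0,[0,-20,0],[0,0,0]],[0,[0,-22,0],[0,0,0]],[0,[0,-22,0],[0,0,0]],[0,[0,-22,0],[0,0,0]],[0,[0,-18,0],[0,0,0]],[0,[0,-10,0],[0,0,0]],[0,[0,-4,0],[0,0,0]]]}}

```text
clock: 15.85
eef_pos: [610.0, -223.0, -20.7]
tcp_rot: [3.141, -0.0, -3.071]
contact_force: [-0.3, 0.8, 1.0]
opening: 0.004
```

Call:
{"method": "servo_tool", "body": {"rows": [[0,[0,30,0],[0,0,0]],[0,[0,0,-30],[0,0,0]],[0,[0,0,-30],[0,0,0]]]}}

```text
clock: 16.23
eef_pos: [607.5, -191.3, 39.6]
tcp_rot: [3.141, -0.001, -3.069]
contact_force: [0.5, -0.5, -0.1]
opening: 0.004
```

```bash
python3 chk.py medium large small
```

```text
16.225 [ 607.5 -191.3   39.6] [ 0.47610393 -0.47181133 -0.12174868]
medium [([611.0, -251.0], (np.float64(22.0), np.float64(-15.0)), 0.76, 323)] [(array([ 620., -246.,   16.]), 0.64), (array([ 670., -298.,   39.]), 0.27)]
large [([557.0, -258.0], (np.float64(-30.0), np.float64(-30.0)), 0.84, 343)] [(array([ 565., -256.,   16.]), 0.57)]
small [([589.0, 254.0], (np.float64(-81.0), np.float64(480.0)), 0.53, 224)] [(array([598., 259.,  18.]), 0.54)]
```

The medium plug is in at bay (22,-15) and the large one hasn't moved. Now the small plug.

Call:
{"method": "servo_tool", "body": {"rows": [[0,[0,0,0],[0,0,-2.9]],[0,[-3,38,0],[0,0,0]],[0,[-4,52,0],[0,0,0]],[0,[-4,52,0],[0,0,0]],[0,[-4,52,0],[0,0,0]],[0,[-4,52,0],[0,0,0]],[0,[-4,52,0],[0,0,0]],[0,[-4,52,0],[0,0,0]]]}}

```text
clock: 17.58
eef_pos: [591.3, 159.7, 38.2]
tcp_rot: [-3.141, -0.002, -3.02]
contact_force: [0.4, -0.1, 1.2]
opening: 0.002
```

Call:
{"method": "servo_tool", "body": {"rows": [[0,[-4,52,0],[0,0,0]],[0,[-4,52,0],[0,0,0]],[0,[-4,42,0],[0,0,0]],[0,[0,0,0],[0,0,0]]]}}

```text
clock: 18.08
eef_pos: [585.5, 307.2, 38.2]
tcp_rot: [3.141, -0.001, -3.016]
contact_force: [-0.7, -1.1, -0.2]
opening: 0.003
```

Call:
{"method": "servo_tool", "body": {"rows": [[0,[1,0,20],[0,0,0]],[0,[0,0,20],[0,0,0]],[0,[0,0,13],[0,0,0]],[0,[0,0,6],[0,0,0]],[0,[0,0,0],[0,0,0]]]}}

```text
clock: 18.7
eef_pos: [585.2, 304.0, -20.2]
tcp_rot: [-3.141, -0.001, -3.02]
contact_force: [-0.6, 1.1, 0.6]
opening: 0.002
```

```bash
python3 chk.py small
```

```text
18.7 [585.2 304.  -20.2] [-0.56616579  1.13630375  0.64419521]
small [([590.0, 253.0], (np.float64(-79.0), np.float64(479.0)), 0.51, 206)] [(array([597., 257.,  15.]), 0.58), (array([ 603., -274.,   38.]), 0.17)]
```

Call:
{"method": "servo_tool", "body": {"rows": [[0,[0,-10,0.5],[0,0,0]],[0,[0,-12,0],[0,0,0]],[0,[0,-14,0],[0,0,0]],[0,[0,-18,0],[0,0,0]],[0,[0,-20,0],[0,0,0]],[0,[0,-20,0],[0,0,0]],[0,[0,-18,0],[0,0,0]],[0,[0,-8,0],[0,0,0]]]}}

```text
clock: 19.85
eef_pos: [600.1, 183.8, -20.2]
tcp_rot: [-3.142, -0.0, -3.021]
contact_force: [0.2, 0.2, -0.1]
opening: -0.002
```

```bash
python3 chk.py small
```

```text
19.85 [600.1 183.8 -20.2] [ 0.15704002  0.19003388 -0.11211373]
small [([601.0, 157.0], (np.float64(-53.0), np.float64(386.0)), 0.69, 247)] [(array([606., 163.,  15.]), 0.77)]
```

Call:
{"method": "servo_tool", "body": {"rows": [[0,[0,-12,0],[0,0,0]],[0,[0,-18,0],[0,0,0]],[0,[0,-22,0],[0,0,0]],[0,[0,-22,0],[0,0,0]],[0,[0,-22,0],[0,0,0]],[0,[0,-22,0],[0,0,0]],[0,[0,-20,0],[0,0,0]],[0,[0,-12,0],[0,0,0]]]}}

```text
clock: 21.0
eef_pos: [618.3, 34.9, -20.2]
tcp_rot: [-3.142, -0.0, -3.021]
contact_force: [0.3, -0.2, 0.3]
opening: 0.001
```

```bash
python3 chk.py small
```

```text
21.0 [618.3  34.9 -20.2] [ 0.31265772 -0.15539492  0.26037372]
small [([619.0, 8.0], (np.float64(-12.0), np.float64(242.0)), 0.65, 198)] [(array([626.,  15.,  16.]), 0.79)]
```

Call:
{"method": "servo_tool", "body": {"rows": [[0,[0,-14,0],[0,0,0]],[0,[0,-20,0],[0,0,0]],[0,[0,-22,0],[0,0,0]],[0,[0,-22,0],[0,0,0]],[0,[0,-22,0],[0,0,0]],[0,[0,-22,0],[0,0,0]],[0,[0,-18,0],[0,0,0]],[0,[0,-10,0],[0,0,0]]]}}

```text
clock: 22.15
eef_pos: [636.5, -113.8, -20.2]
tcp_rot: [-3.142, 0.0, -3.021]
contact_force: [-0.3, -0.3, 0.1]
opening: -0.001
```

```bash
python3 chk.py small medium
```

```text
22.15 [ 636.5 -113.8  -20.2] [-0.28976827 -0.27263952  0.12773043]
small [([638.0, -140.0], (np.float64(31.0), np.float64(99.0)), 0.71, 203)] [(array([ 645., -133.,   16.]), 0.51)]
medium [([610.0, -252.0], (np.float64(21.0), np.float64(-16.0)), 0.89, 315)] [(array([ 617., -246.,   16.]), 0.61), (array([ 604., -274.,   43.]), 0.38)]
```

Call:
{"method": "servo_tool", "body": {"rows": [[0,[0,-12,0],[0,0,0]],[0,[0,-18,0],[0,0,0]],[0,[0,-20,0],[0,0,0]],[0,[0,-20,0],[0,0,0]],[0,[0,-13,0],[0,0,0]],[0,[0,-5,0],[0,0,0]],[0,[0,30,0],[0,0,0]],[0,[0,0,-50],[0,0,0]]]}}

```text
clock: 23.4
eef_pos: [639.6, -167.4, 26.4]
tcp_rot: [3.138, -0.008, -3.018]
contact_force: [0.6, 0.4, 0.0]
opening: 0.001
```

Call:
{"method": "servo_tool", "body": {"rows": [[0,[10,40,-50],[0,0,0]],[0,[20,55,-30],[0,0,0]],[0,[20,55,0],[0,0,0]],[0,[20,55,0],[0,0,0]],[0,[20,55,0],[0,0,0]],[0,[20,55,0],[0,0,0]],[0,[10,30,0],[0,0,0]],[0,[0,0,0],[0,0,0]]]}}

```text
clock: 24.4
eef_pos: [483.1, 155.7, 106.7]
tcp_rot: [3.141, -0.0, -3.016]
contact_force: [0.7, -0.9, 0.2]
opening: 0.0
```

```bash
python3 chk.py small medium large; python3 - <<'E'
from h import *
im=grab_frame("top")
for x,y in((555,-257),(613,-252),(649,-227)): 
    q=plug(im,x,y,26); print(q,[bay(b[1]) for b in q])
cv2.imwrite("pics/g.png",cv2.resize(im[110:320,100:480],None,fx=2.1,fy=2.1,interpolation=cv2.INTER_CUBIC))
E
```

```text
24.4 [483.1 155.7 106.7] [ 0.73981897 -0.91683906  0.18596464]
small [([647.0, -228.0], (np.float64(54.0), np.float64(14.0)), 0.6, 213)] [(array([ 654., -218.,   20.]), 0.69)]
medium [([609.0, -252.0], (np.float64(20.0), np.float64(-16.0)), 0.59, 322)] [(array([ 619., -245.,   15.]), 0.64)]
large [([555.0, -257.0], (np.float64(-32.0), np.float64(-30.0)), 0.76, 380)] [(array([ 563., -255.,   18.]), 0.8)]
[(271, [558.0, -255.0])] [(np.float64(-30.0), np.float64(-27.0))]
[(179, [612.0, -250.0])] [(np.float64(23.0), np.float64(-14.0))]
[(142, [651.0, -225.0]), (34, [625.0, -245.0])] [(np.float64(57.0), np.float64(17.0)), (np.float64(35.0), np.float64(-7.0))]
```

View pics/g.png

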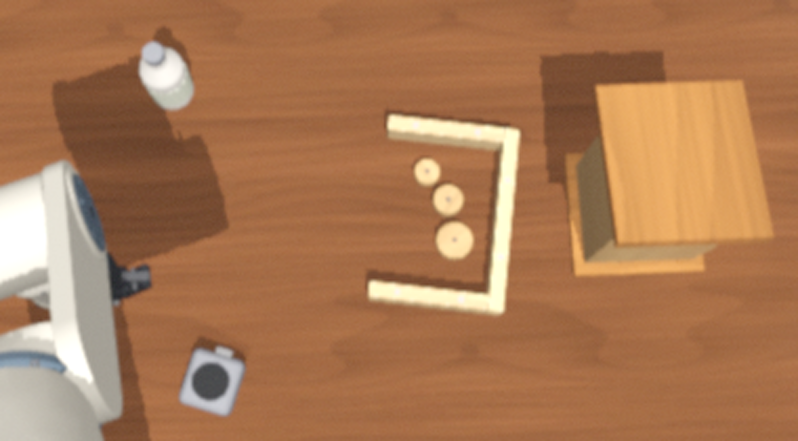

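The view shows all three plugs well inside the bay, at crop px (427,171), (448,199) and (454,239). The tape, glue and birdhouse are where they started, and the arm is clear.

```bash
python3 -c "from rig import *; print(sign_off())"
```

```text
the job is handed in; nothing more can be done
None
```

All three plugs are inside the scrap bay, and I handed the job in at about 25 s on the robot's clock. I pushed them one at a time along the bench with closed fingers, in the order large, medium, small. I never gripped or lifted one.

**Final positions:** the top and scene cameras agree to about 3 mm.

| Plug | Bay x (mm) | Bay y (mm) |
|---|---|---|
| Large | -30 | -28 |
| Medium | 22 | -15 |
| Small | 56 | 15 |

Each plug's whole disc is more than 20 mm from the walls and from the open side. By eye in the last top picture, the birdhouse, glue bottle and tape measure have not moved. The arm ended clear of everything, and the wrist force readings stayed around 1 N.

**What disagreed:**
- **Fingertip height:** the real fingertips were about 29 mm higher than the tool reading said. My first sweep passed over the large plug without moving it. I then lowered step by step, judging height from the fingertip's shadow and the force reading.
- **Scene camera:** it was about 2 pixels off the top camera, and I corrected for that.
- **Plug recognition:** the networks sometimes took the tape, or another plug, for the one I asked for. I checked them against the pictures.

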